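# Scoop the small wheels off the saw table against the rip fence

## Task

Take the flat steel scoop by its black grip and push it along the table towards the rip fence, so that the two small wooden wheels are driven against the fence and ride up into the scoop, never touching those wheels with the gripper. Lift the loaded scoop at least 10 cm clear of the table, then set it down flat on the table, at least 20 cm back from the fence with both wheels in it, before letting go.

Things in the scene. Friction and masses are not known exactly. Their poses are not given: they have to be found in the camera images.
- scoop: Flat loose steel scoop, 138 x 130 mm, 0.35 kg. Origin: underside of the pan, x forward to the straight lip at x=+50 (1 mm thick, ramp of 14 mm up to the 2.5 mm floor), z up. Side walls 22 high, x -50 to +35, outside y +-65, 3 thick; back wall at x=-50. Black upright grip behind it: centre x=-70, y=0, 36 along x, 16 thick along y, top at z=85; take it from above, closing along y.
- wheel_a: Small wooden wheel lying flat, loose, 32 mm diameter, 16 mm high, edges rounded with 6 mm radius, about 20 g. Origin: centre of its underside, z up. It lies on the scoop's side of the fence, its centre 30 to 75 mm from the white face.
- wheel_b: The other small wooden wheel, the same as wheel_a, lying beside it along the fence (centres 38 to 54 mm apart along the fence), its distance from the face within 12 mm of wheel_a's.
- fence: Fixed straight rip fence at the robot's left, 500 long, 40 thick, 50 mm high. Origin: middle of its underside; x along the bar, roughly away from the robot; z up. White face towards wheels and scoop: plane y=-20 mm. A 60 mm wheel (x about -210) and a 45 mm square offcut (x about +195) also lie there: not wanted, and clear of a scoop centred on the small wheels.
Mind the look-alikes: they are no part of the job. There is more than one size of the scoop; the one meant has the size given above. Leave any purple or yellow look-alike of the wheel_a alone.

How it is judged (in metres and radians):
On the way, in this order (a step that is already met when the one before it is completed fails the run):
1. both small wheels are in the scoop, on the table, at the fence (the lip within about 35 mm of its face) (height (world z) of scoop below 0.015 m and y of scoop in the frame of fence above -0.105 m and x of wheel_a in the frame of scoop between -0.05 and 0.045 m and y of wheel_a in the frame of scoop between -0.062 and 0.062 m and z of wheel_a in the frame of scoop between -0.005 and 0.03 m and x of wheel_b in the frame of scoop between -0.05 and 0.045 m and y of wheel_b in the frame of scoop between -0.062 and 0.062 m and z of wheel_b in the frame of scoop between -0.005 and 0.03 m), for 0.05 s.
2. the scoop, held by the gripper, is lifted at least 80 mm off the table with both small wheels in it (height (world z) of scoop above 0.08 m and contact force between the fingers and scoop above 1 N and x of wheel_a in the frame of scoop between -0.05 and 0.045 m and y of wheel_a in the frame of scoop between -0.062 and 0.062 m and z of wheel_a in the frame of scoop between -0.005 and 0.03 m and x of wheel_b in the frame of scoop between -0.05 and 0.045 m and y of wheel_b in the frame of scoop between -0.062 and 0.062 m and z of wheel_b in the frame of scoop between -0.005 and 0.03 m), for 0.2 s.
3. the loaded scoop stands on the table, clear of the fence, while still held (height (world z) of scoop below 0.008 m and angle between scoop's own z axis and vertical below 0.12 rad and contact force between the fingers and scoop above 1 N and y of scoop in the frame of fence below -0.18 m and x of wheel_a in the frame of scoop between -0.05 and 0.045 m and y of wheel_a in the frame of scoop between -0.062 and 0.062 m and z of wheel_a in the frame of scoop between -0.005 and 0.03 m and x of wheel_b in the frame of scoop between -0.05 and 0.045 m and y of wheel_b in the frame of scoop between -0.062 and 0.062 m and z of wheel_b in the frame of scoop between -0.005 and 0.03 m), for 0.1 s.
At the end, for the whole second after the job is handed in: Scoop released, flat (4.5 deg) and at rest on the table, origin at least 160 mm from the fence's white face; both small wheels at rest in it: origins at x -50 to +45 mm, y within 62 mm, z under 30 mm in the scoop's frame (height (world z) of scoop between -0.004 and 0.006 m and angle between scoop's own z axis and vertical below 0.08 rad and y of scoop in the frame of fence below -0.18 m and linear speed of scoop below 0.02 m/s and linear speed of each of wheel_a, wheel_b below 0.03 m/s and x of wheel_a in the frame of scoop between -0.05 and 0.045 m and y of wheel_a in the frame of scoop between -0.062 and 0.062 m and z of wheel_a in the frame of scoop between -0.005 and 0.03 m and x of wheel_b in the frame of scoop between -0.05 and 0.045 m and y of wheel_b in the frame of scoop between -0.062 and 0.062 m and z of wheel_b in the frame of scoop between -0.005 and 0.03 m); the robot touches nothing.
It fails at once if the gripper touches a small wheel (contact force between the fingers and wheel_a above 0.5 N or contact force between the fingers and wheel_b above 0.5 N).
It also fails if it takes over 48 s, if anything falls off the work surface, if the arm or the gripper's body presses on something with over 40 N, if the wrist force passes 120 N, or if a joint passes its speed limit or range.

## Robot

A 6-joint arm with a two-finger parallel gripper is mounted at the origin on the work surface. World frame = base frame: x ahead of the robot, y to its left, z up, the work surface at z = 0. Lengths are in mm, angles in degrees, forces in N, time in s.
With the tool pointing down it reaches from about 350 to 850 mm from the base axis. Payload 8.1 kg.
Tool frame: the origin (TCP) lies where the fingers leave the gripper's body, on its centre line; the fingertips stand 73 mm ahead of it and the grasp point (between the pads) lies 54 mm ahead of it; z points along the fingers, y is the line along which they close (so a half turn about z gives the same grasp; the last joint's range is limited). The gripper opens to 85 mm and grips with 20 to 120 N. Pads are 22 mm wide; open, the fingers measure 114 mm over their backs; the gripper's body (76 mm by 85 mm) begins 54 mm behind the grasp point. The pads swing forward as they close: fully open they stand 13 mm farther back than shut.
Start: joints at [66.841, 7.471, 85.268, -0, 87.261, -4.893], TCP at [188.035, 569.78, 303.892] pointing down, gripper open.
Joint ranges: [-169.43, 169.43], [-51.17, 129.36], [1.28, 143.12], [-76.62, 256.62], [0, 156.53], [-152.29, 152.29]. Speed limits (degrees/s): [136.94, 136.94, 159.86, 180, 180, 180].

## Interface

Orientations are given as [roll, pitch, yaw] about the fixed x, y, z axes, in that order (R = Rz(yaw) Ry(pitch) Rx(roll)).
In Python, from bench import sense, optics, r gives the robot as it stands.
- The arm moves only by the tool servo_tool, never from a script. Its argument "plan" is a list that holds one entry, the list of rows, each a list of 5 numbers: the shift along the world's x, y, z in m, then the turn about the world's z in degrees, then the finger opening in m, from 0 to 0.0854. A call has 1 to 10 rows; each row shifts and turns the commanded pose from where the row before left it; what a row does not reach is not made up. A row lasts 1/10 s, in which the tool goes at most 50 mm and 8.59 degrees, less where a joint would pass 70% of its speed; a pose out of reach is approached as far as the arm can. A call is refused whole if a number of a shift passes 0.05 or a number of a turn 8.59, either way. A call with a gripper value outside its range is refused whole. The fingers move at their own pace and stop on an object; "force" is the grip in N (left out, the last holds). Time passes only in rows, so rows that do not move let the fingers close. It gives the time, the measured TCP pose, the force, the opening and the grip force at its end, in the units of the state.
- sense(): the state, without advancing time (a new reading comes with each control period).
- optics.snapshot(name): name is "scene" or "side" or "wrist"; returns a dict with "frame" (384x512x3 uint8, blue, green, red), "fx", "fy", "cx", "cy" (pixels), "cam_to_world" (4x4, takes a point from camera to world coordinates). Camera axes: x right, y down, z forward; pixel columns grow to the right and rows downward; lengths in mm; the calibration is good to about 2 mm. A picture is of the moment at which its call begins. There is no depth.
- r.hand_in(): hands the job in; it is judged then, once.
The state is a dict: "time": time; "joint_pos": joint angles; "qd": joint speeds; "joint_efforts": joint torques, N m; "tool_pos": TCP position; "tcp_rot": TCP orientation; "ft_force": force on the tool from outside, world axes, zero at the start; "wrist_torque": the same for the moment, N m; "finger_gap": finger opening in mm; "grip_force": force on a finger pad.
Only numpy, scipy, OpenCV 4.12 (cv2) and the standard library are available. Lean on these libraries where they do the work, as an engineer would, in place of code of your own. Each camera call takes 0.05 s, during which the arm holds its last target. There are 200 camera calls.

## Working session

There is one attempt and no reset: what is moved stays moved. The work goes in short steps, Python scripts to look and compute and a tool call to move; the robot and the scene stay as the last step left them, time stands still between calls to the robot, and variables do not carry over. Pictures are saved under pics/ and viewed, at most 10 in all, crops included, and the job is handed in when it is done.

Besides the shell and the picture viewer there is one more tool, called after "Emit:" as name([rows], argument=value, ...), one row to a line, values as JSON. servo_tool: Moves the arm, as the interface text tells. Its arguments: {"type":"object","properties":{"plan":{"type":"array"},"force":{"type":"number"}},"required":["plan"]}

```bash
mkdir -p pics; cat > h.py <<'E'
import numpy as np, cv2
from bench import sense, optics, r
def snap(n,f):
    s=optics.snapshot(n); cv2.imwrite(f'pics/{f}.png',s['frame']); np.savez(f'pics/{f}.npz',**s); return s
def load(f): return dict(np.load(f'pics/{f}.npz'))
def ray(s,u,v,z=0.):
    T=np.array(s['cam_to_world']); d=T[:3,:3]@np.array([(u-s['cx'])/s['fx'],(v-s['cy'])/s['fy'],1]); o=T[:3,3]
    return (o+d*(z-o[2])/d[2])
def proj(s,p):
    T=np.linalg.inv(s['cam_to_world']); q=T[:3,:3]@np.array(p,float)+T[:3,3]
    return q[0]/q[2]*s['fx']+s['cx'],q[1]/q[2]*s['fy']+s['cy']
E
python3 - <<'E'
from h import *
a=snap('scene','scene0');b=snap('side','side0');c=snap('wrist','wrist0')
i=np.vstack([np.hstack([a['frame'],b['frame']])]);cv2.imwrite('pics/ab.png',cv2.resize(i,(800,300)))
for s in(a,b,c):print(np.round(s['cam_to_world'],2).tolist(),s['fx'])
E
```

```text
[[-0.5, 0.59, -0.63, 1036.28], [0.86, 0.34, -0.37, 330.45], [-0.01, -0.73, -0.68, 692.8], [0.0, 0.0, 0.0, 1.0]] 427.00564533481895
[[0.94, -0.2, 0.27, 184.18], [-0.34, -0.52, 0.79, -792.53], [-0.02, -0.83, -0.55, 567.12], [0.0, 0.0, 0.0, 1.0]] 428.3934043867375
[[0.31, 0.9, 0.3, 108.66], [0.95, -0.3, -0.1, 595.41], [-0.0, 0.32, -0.95, 373.74], [0.0, 0.0, 0.0, 1.0]] 306.78285056771534
```

View pics/scene0.png

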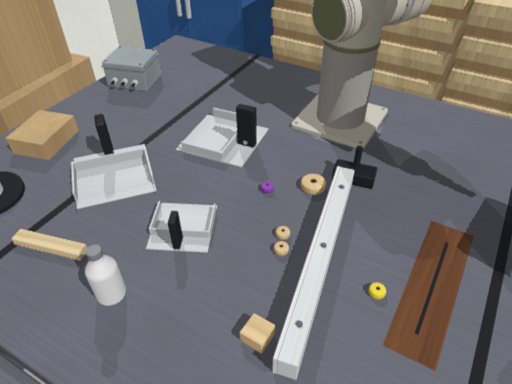

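View pics/wrist0.png

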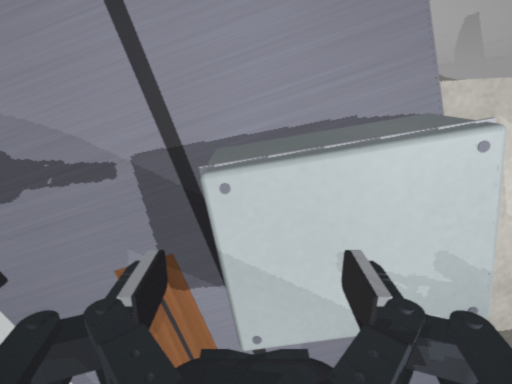

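Scene: three scoops, at about (112,175), (222,137) and (183,227). Small wheels are at (283,233) and (281,248), purple at (267,187), yellow at (377,290), fence from (345,175) to (290,355). The wrist view shows only a grey plate under the gripper. Next is the side view, then sizing the scoops.

View pics/side0.png

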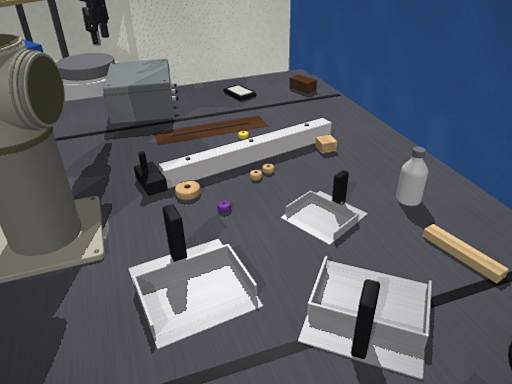

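```bash
python3 - <<'E'
from h import *
s=load('scene0')
for n,u,v,z in [('A lipL',83,202,0),('A lipR',155,191,0),('A grip',101,117,85),('B l',178,153,0),('B r',254,163,0),('B',247,107,85),('C lipL',150,247,0),('C lipR',210,247,0),('C topL',155,206,22),('C topR',216,206,22),('C grip',175,213,85),('wh',283,233,16),('wh',281,248,16),('purple',267,187,16),('fence top far',354,173,50),('f',334,170,50),('f',298,363,50),('f',278,357,50)]:
    print(n,ray(s,u,v,z).round())
E
```

```text
A lipL [ 623. -387.    0.]
A lipR [ 510. -265.    0.]
A grip [ 423. -499.   85.]
B l [ 364. -309.    0.]
B r [ 300. -112.    0.]
B [ 196. -194.   85.]
C lipL [ 650. -160.   -0.]
C lipR [588. -51.   0.]
C topL [ 565. -214.   22.]
C topR [497. -95.  22.]
C grip [ 605. -115.   85.]
wh [490.  70.  16.]
wh [528.  86.  16.]
purple [380. -30.  16.]
fence top far [271. 140.  50.]
f [283.  96.  50.]
f [744. 228.  50.]
f [751. 197.  50.]
```

Candidates: scoop A at (112,175), lip about 166 mm wide. B at (222,137), about 200 mm. C at (183,227), about 125 mm, so C matches the 130. The small tan wheels are (283,233) and (281,248). Close crop of C in both views to confirm.

```bash
python3 - <<'E'
from h import *
a=load('scene0')['frame'][190:265,135:300];b=load('side0')['frame'][155:250,230:395]
f=lambda x:cv2.resize(x,None,fx=4,fy=3.4,interpolation=cv2.INTER_CUBIC)
cv2.imwrite('pics/crop.png',np.vstack([f(a),f(b)]));print(np.vstack([f(a),f(b)]).shape)
E
```

```text
(578, 660, 3)
```

View pics/crop.png

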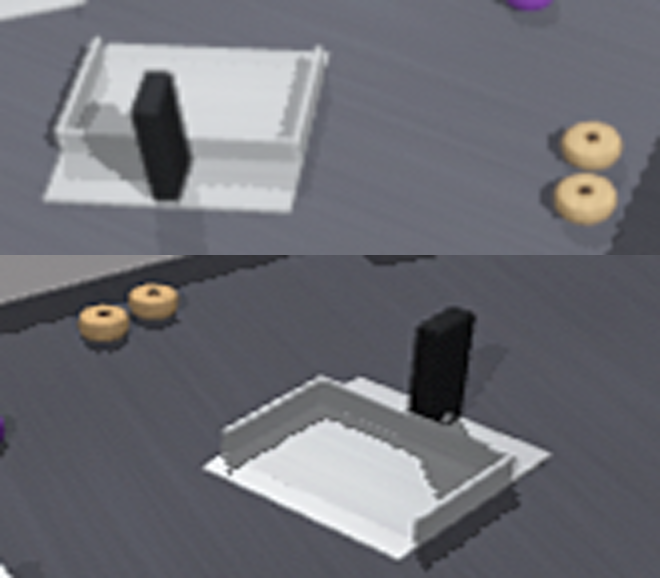

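```bash
python3 - <<'E'
from h import *
s=load('scene0');t=load('side0')
P=lambda n,c,u,v,z:print(n,ray(c,u,v,z)[:2].round(1))
sc=lambda u,v:(u/4+135,v/3.4+190)
sd=lambda u,v:(u/4+230,(v-255)/3.4+155)
P('backL',s,*sc(45,200),0);P('backR',s,*sc(293,211),0)
P('lip1',t,*sd(203,466),0);P('lip2',t,*sd(400,557),0);P('backR side',t,*sd(549,455),0)
P('grip top scene',s,*sc(158,90),85);P('grip top side',t,*sd(446,320),85)
# wheels by contour
for n,c in(('scene',s),('side',t)):
    h=cv2.cvtColor(c['frame'],cv2.COLOR_BGR2HSV)
    m=cv2.inRange(h,(8,60,110),(25,255,255))
    k,l,st,ce=cv2.connectedComponentsWithStats(m)
    for i in range(1,k):
        x,y,w,hh,A=st[i]
        if 30<A<600: print(n,st[i],ce[i].round(1),ray(c,x+w/2,y+hh/2,8)[:2].round(1))
# fence top edges by white mask
h=cv2.cvtColor(s['frame'],cv2.COLOR_BGR2HSV)
m=cv2.inRange(h,(0,0,170),(180,60,255)); m[:, :270]=0; m[:165]=0
for y in range(180,350,20):
    x=np.where(m[y,:360]>0)[0]
    print(y,x.min(),x.max(),[s['frame'][y,q].tolist() for q in range(x.min()-1,x.min()+12,3)],ray(s,x.max()+.5,y,50)[:2].round(1))
print(sense())
E
```

```text
backL [ 658.2 -164. ]
backR [600.7 -46.1]
lip1 [ 479.7 -105.8]
lip2 [ 537.7 -222.8]
backR side [ 660.9 -162.8]
grip top scene [ 613.2 -109.7]
grip top side [ 614.9 -115.2]
scene [301 174  25  21 415] [312.9 183.6] [309.   58.6]
scene [442 225   9  11  40] [446.4 229.2] [303.2 368. ]
scene [275 226  15  14 163] [282.4 232.4] [483.8  66.3]
scene [274 241  15  15 178] [280.8 248. ] [522.7  84.3]
scene [433 254  34 116 350] [450.7 308.2] [502.6 417.4]
side [238 130  11   9  63] [242.9 134.5] [527.3 293.1]
side [316 135  21  18 265] [327.3 143. ] [724.4 150.2]
side [262 163  12  10  95] [267.7 167.8] [524.7  87.2]
side [250 169  12  11 102] [255.4 174.3] [485.3  68.5]
side [175 181  25  19 362] [187.  189.6] [309.6  59.4]
180 333 351 [[142, 141, 142], [217, 216, 217], [224, 225, 221], [225, 225, 221], [226, 225, 222]] [296.8 144.1]
200 326 346 [[125, 121, 121], [228, 226, 227], [225, 225, 221], [224, 225, 221], [225, 226, 222]] [364.3 158.5]
220 319 340 [[98, 92, 92], [232, 230, 231], [226, 226, 222], [225, 225, 222], [226, 225, 223]] [426.5 169.8]
240 313 335 [[159, 157, 157], [225, 224,
[... 619 characters left out ...]
702.7 223.1]
{'time': 0.15, 'joint_pos': array([ 6.68406268e+01,  7.50594229e+00,  8.53146843e+01,  5.46955148e-04,
        8.72612030e+01, -4.89193222e+00]), 'qd': array([ 0.10479846, -0.03651764, -0.20279535, -0.03311459, -0.01391196,
        0.03492961]), 'joint_efforts': array([ 9.17466532e-04, -5.70063829e+01, -5.01159561e+01, -2.09382915e-04,
        9.65223560e-03,  2.98296061e-05]), 'tool_pos': array([187.91270807, 569.48409509, 303.0797788 ]), 'tcp_rot': array([-1.79918515e+02, -7.52245069e-03,  1.61732527e+02]), 'ft_force': array([0.16409419, 0.48274492, 0.57461007]), 'wrist_torque': array([ 0.00895044, -0.0508079 , -0.00655855]), 'grip_force': 0.0, 'finger_gap': 85.51494008292389}
```

The crop shows C's open pan with its lip facing away from the scene camera, and the black grip on the apron behind the back wall. Scoop C has origin about (553,-142) and yaw about 206°, with the grip at (615,-112). Its length of 135 and width of 130 match the description. The wheels are at (485,67) and (524,86), 72 and 61 mm from the face. Fence yaw is about 11°.

Emit:
servo_tool([
  [[0.024, -0.038, -0.004, 2.5, 0.0854], [0.024, -0.038, -0.004, 2.5, 0.0854], [0.024, -0.038, -0.004, 2.5, 0.0854], [0.024, -0.038, -0.004, 2.5, 0.0854], [0.024, -0.038, -0.004, 2.5, 0.0854], [0.024, -0.038, -0.004, 2.5, 0.0854], [0.024, -0.038, -0.004, 2.5, 0.0854], [0.024, -0.038, -0.004, 2.5, 0.0854], [0.024, -0.038, -0.004, 2.5, 0.0854]],
], force=100)

```text
time: 1.05
tool_pos: [404.5, 226.1, 267.7]
tcp_rot: [180.0, 0.0, -175.7]
ft_force: [2.0, 0.2, -0.2]
finger_gap: 85.3
grip_force: 0.0
```

Emit:
servo_tool([
  [[0.024, -0.038, -0.004, 2.5, 0.0854], [0.024, -0.038, -0.004, 2.5, 0.0854], [0.024, -0.038, -0.004, 2.5, 0.0854], [0.024, -0.038, -0.004, 2.5, 0.0854], [0.024, -0.038, -0.004, 2.5, 0.0854], [0.024, -0.038, -0.004, 2.5, 0.0854], [0.024, -0.038, -0.004, 2.5, 0.0854], [0.024, -0.038, -0.004, 2.5, 0.0854], [0, 0, 0, 0, 0.0854], [0, 0, 0, 0, 0.0854]],
])

```text
time: 2.05
tool_pos: [595.8, -77.1, 234.8]
tcp_rot: [179.9, -0.1, -155.9]
ft_force: [-0.4, 0.1, 0.4]
finger_gap: 85.6
grip_force: 0.0
```

```bash
python3 - <<'E'
from h import *
w=snap('wrist','w1')
s=sense();print(s['time'],s['tool_pos'],s['tcp_rot'],s['joint_pos'].round(1))
E
```

```text
2.1 [595.61394073 -76.06331693 235.23284671] [ 1.79929396e+02 -5.64789522e-02 -1.55825206e+02] [ -12.2    9.9   89.8    0.    80.4 -126.4]
```

View pics/w1.png

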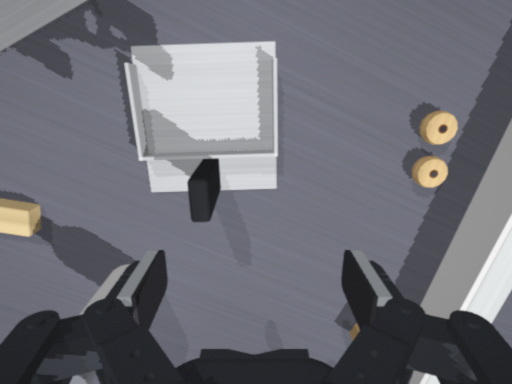

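Wrist view: the scoop fills (130-277, 42-192), grip around (205,190), wheels at (439,127) and (431,172).

```bash
python3 - <<'E'
from h import *
w=load('w1')
T=w['cam_to_world'];print('cam',T[:3,3].round(),T[:3,2].round(2))
L=[ray(w,u,v,0)[:2] for u,v in((133,46),(276,42),(277,188),(151,192))]
print(np.round(L,1).tolist())
lip=(L[0]+L[1])/2;bk=(L[2]+L[3])/2
print('width',np.linalg.norm(L[0]-L[1]),np.linalg.norm(L[2]-L[3]),'len',np.linalg.norm(lip-bk))
a=np.degrees(np.arctan2(*(lip-bk)[::-1]));d=L[0]-L[1];print('yaw',a,np.degrees(np.arctan2(d[1],d[0]))-90)
x=(lip-bk)/np.linalg.norm(lip-bk);c=(lip+bk)/2
print('grip pred',c-x*51,'origin',c+x*19)
m=(cv2.cvtColor(w['frame'],cv2.COLOR_BGR2GRAY)<25).astype(np.uint8);m[235:]=0;m[:,:150]=0;m[:,260:]=0
k,l,st,ce=cv2.connectedComponentsWithStats(m);i=1+st[1:,4].argmax();print(st[i],ce[i])
for v in range(160,222,6):
    q=np.where(l[v]==i)[0]; print(v,q.min() if len(q) else 0,q.max() if len(q) else 0)
for z,u,v in((85,195,205),(85,202,216),(85,205,190)):print(ray(w,u,v,z)[:2])
for u,v in((439,127),(431,172)):print('wheel',ray(w,u,v,12)[:2])
cv2.imwrite('pics/g.png',cv2.resize(np.clip(w['frame'][150:230,150:290].astype(int)*3,0,255).astype(np.uint8),None,fx=5,fy=5))
E
```

```text
cam [ 520. -110.  306.] [ 0.29  0.13 -0.95]
[[531.6, -224.8], [475.6, -107.8], [600.7, -47.2], [658.8, -166.4]]
width 129.7374685351442 132.5494079989723 len 139.46891361558716
yaw -154.72596087737568 -154.4147704018096
grip pred [ 612.76813347 -114.78072914] origin [ 549.46880689 -144.66710155]
[205 160   1   1   1] [205. 160.]
160 205 205
166 0 0
172 0 0
178 0 0
184 0 0
190 0 0
196 0 0
202 0 0
208 0 0
214 0 0
220 0 0
[ 616.38412585 -116.57332568]
[ 622.78053264 -108.34246841]
[ 601.86517283 -113.95487976]
wheel [480.20007477  64.04071011]
wheel [520.14402881  82.45603749]
```

View pics/g.png

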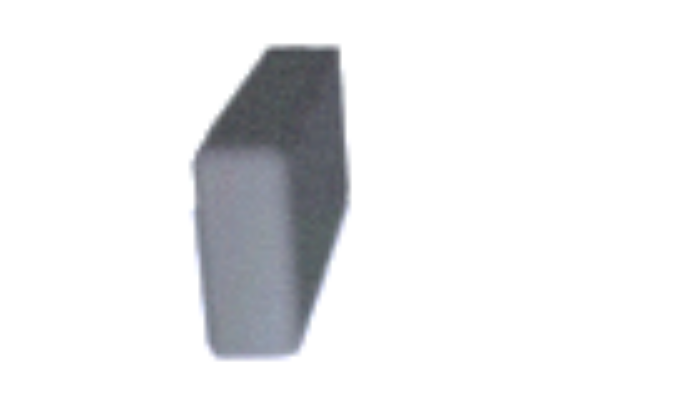

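Top of the grip is a bright quad centred at (200,200.6), i.e. (613,-114.5) in world, matching the grip predicted from the pan. Descending and grasping.

Emit:
servo_tool([
  [[0.0175, -0.0385, -0.01, 1.3, 0.0854], [0, 0, -0.03, 0, 0.0854], [0, 0, -0.03, 0, 0.0854], [0, 0, -0.03, 0, 0.0854], [0, 0, -0.03, 0, 0.0854], [0, 0, 0, 0, 0.0854], [0, 0, 0, 0, 0.03], [0, 0, 0, 0, 0.03], [0, 0, 0, 0, 0.03], [0, 0, 0, 0, 0.02]],
])

```text
time: 3.1
tool_pos: [614.6, -114.9, 107.8]
tcp_rot: [-179.9, 0.1, -154.5]
ft_force: [-0.6, -0.2, 0.8]
finger_gap: 28.1
grip_force: 0.0
```

Emit:
servo_tool([
  [[0, 0, 0, 0, 0.005], [0, 0, 0, 0, 0.005], [0, 0, 0, 0, 0.005], [0, 0, 0, 0, 0.005], [0, 0, 0, 0, 0.005]],
])

```text
time: 3.6
tool_pos: [614.4, -114.9, 107.3]
tcp_rot: [-179.9, 0.1, -154.5]
ft_force: [-0.7, 0.2, 6.1]
finger_gap: 14.7
grip_force: 98.4
```

Emit:
servo_tool([
  [[0, 0, 0.015, 0, 0.005], [0, 0, 0.015, 0, 0.005], [-0.01, 0.002, 0, -8, 0.005], [-0.01, 0.002, 0, -8, 0.005], [-0.01, 0.002, 0, -8, 0.005], [-0.01, 0.002, 0, -8, 0.005], [-0.01, 0.002, 0, -8, 0.005], [-0.01, 0.002, 0, -8, 0.005], [-0.01, 0.002, 0, -8, 0.005], [-0.007, 0.002, 0, -8, 0.005]],
])

```text
time: 4.6
tool_pos: [536.2, -98.7, 137.0]
tcp_rot: [180.0, 0.0, 141.2]
ft_force: [0.5, 0.7, -2.7]
finger_gap: 15.0
grip_force: 97.8
```

Emit:
servo_tool([
  [[0, 0, 0, -8, 0.005], [0, 0, 0, -8, 0.005], [0, 0, 0, -8, 0.005], [0, 0, 0, -8, 0.005], [0, 0, 0, -8, 0.005], [0, 0, 0, -0.5, 0.005], [0, 0, 0, 0, 0.005], [0, 0, 0, 0, 0.005]],
])

```text
time: 5.4
tool_pos: [536.6, -98.8, 136.3]
tcp_rot: [180.0, 0.0, 101.2]
ft_force: [0.8, 0.1, -3.3]
finger_gap: 14.7
grip_force: 97.7
```

```bash
python3 - <<'E'
from h import *
s=sense();print(s['time'],s['tool_pos'],s['tcp_rot'],s['ft_force'],s['joint_pos'].round(1))
w=snap('wrist','w2');a=snap('scene','s2')
cv2.imwrite('pics/w2s2.png',cv2.resize(np.hstack([w['frame'],a['frame']]),(800,300),interpolation=cv2.INTER_AREA))
E
```

```text
5.4 [536.63821967 -98.76693148 136.33808967] [1.79980166e+02 1.35673527e-02 1.01219385e+02] [ 0.82229981  0.0654135  -3.28266747] [-15.8   7.5 103.4  -0.   69.  -27. ]
```

View pics/w2s2.png

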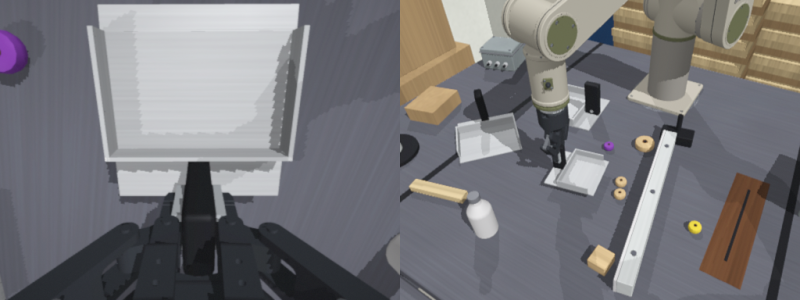

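Left: wrist view, scoop held level in the jaws and lifted 3 cm. Right: scene view, the scoop's lip points at the two small wheels at (620,182) and (619,194). Lower it to the table and measure the fence and lateral alignment.

Emit:
servo_tool([
  [[0, 0, -0.02, 0, 0.005], [0, 0, -0.009, 0, 0.005], [0, 0, 0, 0, 0.005], [0, 0, 0, 0, 0.005]],
])

```text
time: 5.9
tool_pos: [536.5, -98.7, 106.9]
tcp_rot: [-180.0, -0.0, 101.1]
ft_force: [-0.4, -0.3, -1.1]
finger_gap: 14.9
grip_force: 98.0
```

```bash
python3 - <<'E'
from h import *
s=load('scene0');t=load('side0')
h=cv2.cvtColor(s['frame'],cv2.COLOR_BGR2HSV);m=cv2.inRange(h,(0,0,170),(180,60,255));m[:,:270]=0
L=[];R=[]
for y in range(185,345,4):
    x=np.where(m[y,:360]>0)[0];L.append(ray(s,x.min(),y,50)[:2]);R.append(ray(s,x.max()+1,y,50)[:2])
def fit(P):
    vx,vy,x,y=cv2.fitLine(np.float32(P),cv2.DIST_HUBER,0,.01,.01).ravel();k=vy/vx;return np.degrees(np.arctan(k)),y+k*(503-x)
print('scene face/back: angle,y at x=503',fit(L),fit(R))
# side view: face visible; top edge and bottom edge of the white face
g=cv2.cvtColor(t['frame'],cv2.COLOR_BGR2GRAY);B=[];U=[]
for x in range(185,315,5):
    c=g[115:185,x].astype(int);wh=np.where(c>150)[0]
    B.append(ray(t,x,115+wh.max()+1,0)[:2]);U.append(ray(t,x,115+wh.min(),50)[:2])
print('side face bottom, back top',fit(B),fit(U))
ang=np.radians(11.1);f=np.array([np.cos(ang),np.sin(ang)]);n=np.array([-f[1],f[0]])
for nm,p in(('a',(483,66.5)),('b',(522.5,85)),('tool',(536.6,-98.8))):print(nm,'along',f@p,'norm',n@p)
# scoop corners in wrist image w2 at z~30
w=load('w2')
for u,v,z in((97*.64*2/1*.5*2,6*1.28,30),):pass
for u,v in((98,6),(299,5),(281,195),(120,196)):
    p=ray(w,u*1.28,v*1.28,29)[:2];print(p.round(1),f@p,n@p)
S=sense();print(S['tool_pos'],S['ft_force'],S['tcp_rot'])
E
```

```text
scene face/back: angle,y at x=503 (np.float32(10.88309), np.float32(142.5297)) (np.float32(10.818086), np.float32(185.98767))
side face bottom, back top (np.float32(24.41731), np.float32(175.95593)) (np.float32(10.815755), np.float32(183.05629))
a along 486.7670674822272 norm -27.73214767652898
b along 529.0897840906501 norm -17.182851070445793
tool along 507.54047320547903 norm -200.25900244023575
[447.5   6.8] 440.3934519181649 -79.50360840032815
[576.1  32.9] 571.6087351945923 -78.62191905062238
[ 606.9 -103.6] 575.5575326524224 -218.50169594219375
[ 474.5 -130.9] 440.45482453160247 -219.76798729939338
[536.4607892  -98.73763296 106.85039838] [-0.43104626 -0.25204261 -1.07158285] [-1.79976899e+02 -5.57000322e-03  1.01076443e+02]
```

Fence yaw 10.9°, face about 123 mm ahead of the lip. The scoop is centred on the wheels to within 1 mm. Pushing slowly.

Emit:
servo_tool([
  [[-0.0017, 0.0088, -0.001, 0, 0.005], [-0.0017, 0.0088, 0, 0, 0.005], [-0.0017, 0.0088, 0, 0, 0.005], [-0.0017, 0.0088, 0, 0, 0.005], [-0.0017, 0.0088, 0, 0, 0.005], [-0.0017, 0.0088, 0, 0, 0.005], [-0.0017, 0.0088, 0, 0, 0.005], [-0.0017, 0.0088, 0, 0, 0.005], [-0.0017, 0.0088, 0, 0, 0.005], [0, 0, 0, 0, 0.005]],
])

```text
time: 6.9
tool_pos: [521.5, -17.8, 106.8]
tcp_rot: [179.9, -0.0, 101.1]
ft_force: [-0.5, 2.2, 6.6]
finger_gap: 14.9
grip_force: 99.3
```

Emit:
servo_tool([
  [[-0.0009, 0.005, 0, 0, 0.005], [-0.0009, 0.005, 0, 0, 0.005], [-0.0009, 0.005, 0, 0, 0.005], [-0.0009, 0.005, 0, 0, 0.005], [0, 0, 0, 0, 0.005]],
])

```text
time: 7.4
tool_pos: [517.9, 1.6, 106.7]
tcp_rot: [179.9, 0.0, 101.1]
ft_force: [-0.8, -1.1, 7.3]
finger_gap: 14.8
grip_force: 99.2
```

```bash
python3 - <<'E'
from h import *
w=snap('wrist','w3');a=snap('scene','s3');b=snap('side','d3')
S=sense();print(S['time'],S['tool_pos'],S['ft_force'],S['tcp_rot'])
f=cv2.resize(a['frame'][160:310,200:360],(427,400));
cv2.imwrite('pics/v3.png',np.hstack([cv2.resize(w['frame'][:240,100:400],(373,400)),f]))
E
```

```text
7.55 [517.966016     1.61577457 106.78147315] [-0.13412948  0.15994444  7.54136328] [ 1.79920782e+02 -2.06285899e-02  1.01084038e+02]
```

View pics/v3.png

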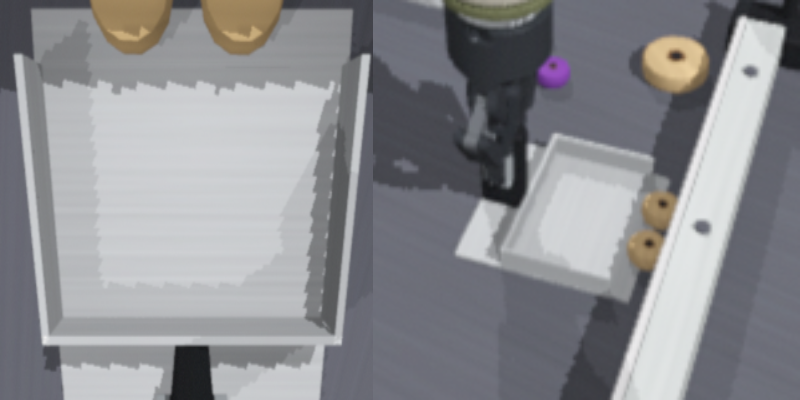

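The wheels, at (130,25) and (243,25) in the left crop and against the fence in the right, are already riding over the lip. About 20 mm is left, so I creep on while watching the force.

Emit:
servo_tool([
  [[-0.0008, 0.004, 0, 0, 0.005], [-0.0008, 0.004, 0, 0, 0.005], [-0.0008, 0.004, 0, 0, 0.005], [-0.0006, 0.003, 0, 0, 0.005], [0, 0, 0, 0, 0.005]],
])

```text
time: 8.05
tool_pos: [515.0, 16.4, 106.7]
tcp_rot: [179.9, 0.0, 101.1]
ft_force: [-0.9, -2.5, 5.9]
finger_gap: 14.7
grip_force: 99.2
```

Emit:
servo_tool([
  [[-0.0004, 0.002, 0, 0, 0.005], [0, 0, 0, 0, 0.005]],
])

```text
time: 8.25
tool_pos: [514.6, 18.1, 106.8]
tcp_rot: [179.9, 0.0, 101.1]
ft_force: [0.6, -4.1, 6.2]
finger_gap: 14.9
grip_force: 99.1
```

Emit:
servo_tool([
  [[-0.0003, 0.0015, 0, 0, 0.005], [0, 0, 0, 0, 0.005]],
])

```text
time: 8.45
tool_pos: [514.4, 19.5, 106.8]
tcp_rot: [179.9, 0.0, 101.1]
ft_force: [0.5, -4.9, 5.9]
finger_gap: 15.2
grip_force: 99.1
```

```bash
python3 - <<'E'
from h import *
w=snap('wrist','w4');a=snap('scene','s4')
S=sense();print(S['time'],S['tool_pos'],S['ft_force'],S['tcp_rot'])
f=cv2.resize(a['frame'][160:310,200:360],(427,400));
cv2.imwrite('pics/v4.png',np.hstack([cv2.resize(w['frame'][:240,100:400],(373,400)),f]))
E
```

```text
8.55 [514.35103805  19.44060673 106.75004772] [-0.4596732  -3.51620552  6.97316351] [1.79919914e+02 4.01654064e-02 1.01069695e+02]
```

View pics/v4.png

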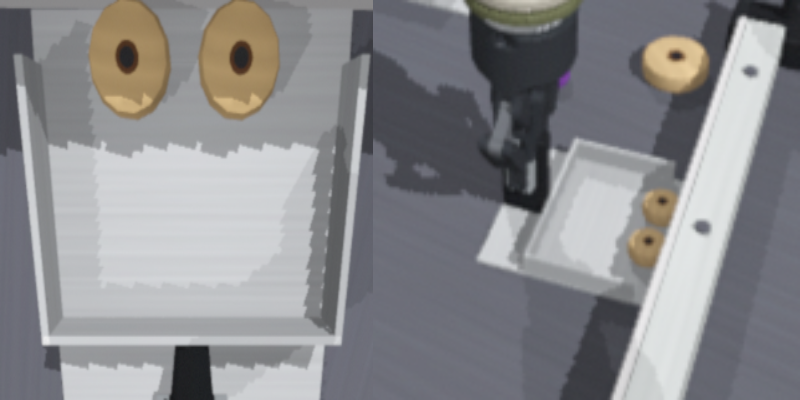

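Both wheels are inside past the lip, at (127,57) and (240,57) in the left crop, with the lip practically at the fence. One more small nudge, then a gentle lift.

Emit:
servo_tool([
  [[-0.0003, 0.0015, 0, 0, 0.005], [0, 0, 0, 0, 0.005], [0.0002, -0.001, 0, 0, 0.005], [0.0002, -0.001, 0.002, 0, 0.005], [0, 0, 0.004, 0, 0.005], [0, 0, 0.006, 0, 0.005], [0, 0, 0.008, 0, 0.005], [0, 0, 0.008, 0, 0.005], [0, 0, 0.008, 0, 0.005], [0, 0, 0.008, 0, 0.005]],
])

```text
time: 9.55
tool_pos: [514.2, 18.5, 150.8]
tcp_rot: [180.0, 0.0, 101.0]
ft_force: [3.0, 1.7, -4.6]
finger_gap: 14.6
grip_force: 109.4
```

Emit:
servo_tool([
  [[0.0004, -0.002, 0.01, 0, 0.005], [0.0006, -0.003, 0.012, 0, 0.005], [0.0008, -0.004, 0.014, 0, 0.005], [0.001, -0.005, 0.014, 0, 0.005], [0.0012, -0.006, 0.014, 0, 0.005], [0.0014, -0.007, 0.01, 0, 0.005], [0.0014, -0.007, 0.006, 0, 0.005], [0.0014, -0.007, 0.003, 0, 0.005], [0.0008, -0.004, 0, 0, 0.005], [0.0004, -0.002, 0, 0, 0.005]],
])

```text
time: 10.55
tool_pos: [523.2, -29.1, 232.2]
tcp_rot: [-179.9, -0.0, 101.0]
ft_force: [1.4, 5.1, -13.2]
finger_gap: 14.8
grip_force: 108.0
```

```bash
python3 - <<'E'
from h import *
w=snap('wrist','w5')
S=sense();print(S['time'],S['tool_pos'],S['ft_force'],S['tcp_rot'])
h=cv2.cvtColor(w['frame'],cv2.COLOR_BGR2HSV);m=cv2.inRange(h,(8,60,60),(25,255,255))
k,l,st,ce=cv2.connectedComponentsWithStats(m)
t=S['tool_pos'][:2];y=np.radians(S['tcp_rot'][2]);x=np.array([np.cos(y),np.sin(y)]);q=np.array([-x[1],x[0]])
zs=S['tool_pos'][2]-106.8
for i in range(1,k):
    if st[i][4]>300:
        p=ray(w,*ce[i],zs+12)[:2]-t;print(st[i],'scoop frame',p@x-70,p@q)
E
```

```text
10.6 [523.10791626 -29.03601106 232.02581498] [ 0.71935689 -2.31108521  2.65277234] [-1.79920161e+02 -2.36118893e-02  1.01004911e+02]
[   0    0   68   74 4117] scoop frame 35.962502616777385 110.08311432209626
[ 469    0   43   67 2040] scoop frame 36.86520467297612 -115.87474600411576
[ 154  112   59   58 2624] scoop frame -14.82527928241528 39.977293896461816
[ 262  116   58   58 2538] scoop frame -17.162426401577974 -18.618888042698636
```

Emit:
servo_tool([
  [[0, 0, 0, 0, 0.005], [0, 0, 0, 0, 0.005], [0, 0, 0, 0, 0.005]],
])

```text
time: 10.9
tool_pos: [523.3, -28.2, 232.6]
tcp_rot: [-180.0, -0.0, 101.1]
ft_force: [-2.1, 0.3, -10.8]
finger_gap: 14.8
grip_force: 108.2
```

```bash
cat > m.py <<'E'
from h import *
import sys
w=snap('wrist',sys.argv[1])
S=sense();print(S['time'],S['tool_pos'],S['ft_force'],S['tcp_rot'])
h=cv2.cvtColor(w['frame'],cv2.COLOR_BGR2HSV);m=cv2.inRange(h,(8,60,60),(25,255,255))
k,l,st,ce=cv2.connectedComponentsWithStats(m)
t=S['tool_pos'][:2];y=np.radians(S['tcp_rot'][2]);x=np.array([np.cos(y),np.sin(y)]);q=np.array([-x[1],x[0]])
zs=S['tool_pos'][2]-106.8
for i in range(1,k):
    if st[i][4]>300:
        p=ray(w,*ce[i],zs+14)[:2]-t;print(st[i],'scoop frame',p@x-70,p@q)
T=w['cam_to_world'];print(T[:3,3]-S['tool_pos'])
for c in((50,65),(50,-65),(-50,65),(-50,-65)):print(c,np.round(proj(w,[*(t+x*(c[0]+70)+q*c[1]),zs])))
E
python3 m.py w6
```

```text
10.95 [523.3527056  -28.27034525 232.71301236] [ 0.12236689 -3.77793116  5.80084248] [-1.79985116e+02 -7.22231584e-03  1.01055989e+02]
[   0    0   68   74 4134] scoop frame 35.49953084137039 108.74817091591065
[ 468    0   44   68 2120] scoop frame 36.29261844432409 -114.17674414373386
[ 146  127   59   58 2571] scoop frame -22.440121516615513 44.12223640380193
[ 259  138   57   57 2433] scoop frame -28.254033936973705 -16.38271441592813
[-17.10735334  80.72036892  70.72944109]
(50, 65) [129.  10.]
(50, -65) [384.  10.]
(-50, 65) [150. 195.]
(-50, -65) [362. 195.]
```

View pics/w6.png

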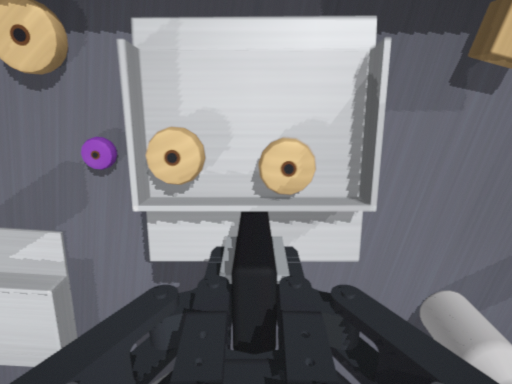

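Last view: both wheels sit on the pan floor at (174,157) and (288,167), well behind the lip, against the left and back sides. Retreating gently, then lowering.

Emit:
servo_tool([
  [[0.001, -0.004, 0, 0, 0.005], [0.0015, -0.008, 0, 0, 0.005], [0.0024, -0.012, 0, 0, 0.005], [0.003, -0.016, 0, 0, 0.005], [0.0035, -0.018, -0.004, 0, 0.005], [0.0035, -0.018, -0.008, 0, 0.005], [0.0035, -0.018, -0.012, 0, 0.005], [0.003, -0.016, -0.014, 0, 0.005], [0.0024, -0.012, -0.014, 0, 0.005], [0.0015, -0.008, -0.014, 0, 0.005]],
])

```text
time: 11.95
tool_pos: [548.6, -160.1, 165.5]
tcp_rot: [-180.0, -0.0, 101.0]
ft_force: [-0.3, 3.3, -7.7]
finger_gap: 14.9
grip_force: 109.6
```

Emit:
servo_tool([
  [[0.0008, -0.004, -0.012, 0, 0.005], [0.0004, -0.002, -0.012, 0, 0.005], [0, 0, -0.01, 0, 0.005], [0, 0, -0.008, 0, 0.005], [0, 0, -0.006, 0, 0.005], [0, 0, -0.004, 0, 0.005], [0, 0, -0.003, 0, 0.005], [0, 0, -0.002, 0, 0.005], [0, 0, 0, 0, 0.005], [0, 0, 0, 0, 0.005]],
])

```text
time: 12.95
tool_pos: [550.0, -164.5, 110.1]
tcp_rot: [180.0, 0.0, 101.0]
ft_force: [0.5, -3.7, 1.4]
finger_gap: 14.5
grip_force: 111.6
```

```bash
python3 m.py w7
```

```text
13.0 [ 550.01540965 -164.52212556  110.06212659] [-1.31844468e-03 -3.16166805e+00  8.80389665e-01] [1.79987287e+02 1.15352361e-02 1.01037218e+02]
[ 140  120   61   61 2792] scoop frame -19.55200360820472 46.53253697986402
[ 280  131   59   60 2671] scoop frame -25.368239239266224 -28.65150984996406
[-17.04945633  80.72135596  70.77768869]
(50, 65) [129.   9.]
(50, -65) [384.   9.]
(-50, 65) [150. 195.]
(-50, -65) [362. 195.]
```

Emit:
servo_tool([
  [[0, 0, -0.001, 0, 0.005], [0, 0, -0.001, 0, 0.005], [0, 0, -0.0015, 0, 0.005], [0, 0, 0, 0, 0.005], [0, 0, 0, 0, 0.005], [0, 0, 0, 0, 0.005]],
])

```text
time: 13.6
tool_pos: [549.9, -164.5, 106.3]
tcp_rot: [-180.0, -0.0, 101.0]
ft_force: [0.1, -1.1, -0.1]
finger_gap: 15.1
grip_force: 111.3
```

```bash
python3 m.py w8
```

```text
13.65 [ 549.87938894 -164.46859764  106.31988445] [ 0.52254467  0.09417595 -0.72895297] [-1.79990241e+02 -5.42368995e-03  1.01038195e+02]
[ 138  130   62   60 2824] scoop frame -24.821695331808414 47.66293878731513
[ 282  143   60   60 2685] scoop frame -32.26968373834142 -30.568672790978027
[-17.04085323  80.69159383  70.78744724]
(50, 65) [129.   9.]
(50, -65) [384.  10.]
(-50, 65) [150. 195.]
(-50, -65) [362. 195.]
```

Emit:
servo_tool([
  [[0, 0, -0.0006, 0, 0.005], [0, 0, 0, 0, 0.005], [0, 0, 0, 0, 0.005], [0, 0, 0, 0, 0.005]],
])

```text
time: 14.05
tool_pos: [550.1, -164.7, 106.0]
tcp_rot: [180.0, 0.0, 101.0]
ft_force: [0.6, -1.7, 1.6]
finger_gap: 14.8
grip_force: 111.2
```

Pressing lightly on the table. Release and rise.

Emit:
servo_tool([
  [[0, 0, 0, 0, 0.02], [0, 0, 0, 0, 0.03], [0, 0, 0, 0, 0.05], [0, 0, 0, 0, 0.07], [0, 0, 0, 0, 0.07], [0, 0, 0, 0, 0.07], [0, 0, 0.01, 0, 0.07], [0, 0, 0.03, 0, 0.07], [0, 0, 0.04, 0, 0.07], [0, 0, 0.04, 0, 0.07]],
])

```text
time: 15.05
tool_pos: [549.5, -164.4, 227.4]
tcp_rot: [-180.0, -0.0, 101.0]
ft_force: [0.6, 0.4, -0.2]
finger_gap: 69.5
grip_force: 0.0
```

Emit:
servo_tool([
  [[0, 0, 0.02, 0, 0.07], [0, 0, 0, 0, 0.07], [0, 0, 0, 0, 0.07], [0, 0, 0, 0, 0.07], [0, 0, 0, 0, 0.07]],
])

```text
time: 15.55
tool_pos: [549.1, -164.2, 244.0]
tcp_rot: [-179.9, -0.1, 101.0]
ft_force: [0.1, 0.5, -0.9]
finger_gap: 70.0
grip_force: 0.0
```

```bash
python3 - <<'E'
from h import *
w=snap('wrist','w9');S=sense();print(S['time'],S['tool_pos'],S['finger_gap'])
h=cv2.cvtColor(w['frame'],cv2.COLOR_BGR2HSV);m=cv2.inRange(h,(8,60,60),(25,255,255))
k,l,st,ce=cv2.connectedComponentsWithStats(m)
t=np.array([550,-164.6]);y=np.radians(101);x=np.array([np.cos(y),np.sin(y)]);q=np.array([-x[1],x[0]])
for i in range(1,k):
    if st[i][4]>200:
        p=ray(w,*ce[i],14)[:2]-t;print(st[i],'scoop frame',p@x-70,p@q)
g=cv2.cvtColor(w['frame'],cv2.COLOR_BGR2GRAY)
for c in((50,0),(-50,65),(-50,-65)):
    u,v=proj(w,[*(t+x*(c[0]+70)+q*c[1]),0]);print(c,round(u),round(v),g[int(max(v-6,0)):int(v+7):3,int(u)])
E
```

```text
15.6 [ 549.22829651 -164.2431535   244.17828736] 70.08445787785263
[192 111  31  33 803] scoop frame -22.81751392923251 48.245198199085344
[271 117  31  32 776] scoop frame -28.535979630699657 -28.17842695285433
[378 281  33  26 561] scoop frame -210.9479409212048 -162.6118107735757
[379 356  23  28 506] scoop frame -332.15043573739564 -173.05362251759925
(50, 0) 257 46 [115 122 227 229 227]
(-50, 65) 194 151 [130 165 166 211 152]
(-50, -65) 319 152 [150 165 200 181 114]
```

The scoop lies where it was set down, with the lip edge at its predicted pixel and both wheels in it. Handing in.

```bash
python3 -c "
from bench import r
print(r.hand_in())"
```

```text
the job is handed in; nothing more can be done
None
```

I pushed the scoop to the fence, lifted it about 12 cm with both wheels in it, set it down about 23 cm back from the fence and let go. The job is handed in at about 16 s; the hand-in returned no verdict, but my last picture showed both wheels still in the scoop.

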